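# Gauge the top plate in the bench caliper

## Task

Slide the top plate sideways off the stack, without lifting it, onto the bed of the bench caliper so that its full width lies between the open jaws, leaving the plates below where they are. Then push the caliper's sliding jaw by its thumb tab, gently, until the plate is closed between both jaws with no gap and the jaw stays square, not tilted; let go and leave everything else alone.

Things in the scene. Friction and masses are not known exactly. Their poses are not given: they have to be found in the camera images.
- gauge: Bench caliper and stock ledge, one bolted-down fixture on a dark base plate 270 x 235 x 20 mm (gauge x -170 to +100, y -95 to +140 mm). Origin: on the table under the middle of the bed; x along the beam, away from the robot (turned up to 0.3 rad), y left, towards the stack, z up. Steel beam, flush with the bed, at y -75 to -47 mm. The jaws' throat is open towards the stack.
- bed_mid (a point): Middle of the caliper's flat grey bed, on its top face, 42 mm above the table; bed x -150 to +85, y -45 to +45 mm from here. Axes as the gauge. The stack stands on the base plate (20 mm high) at its +y side, about x = -22, y = +80 mm from here; the bed lies 2 mm below the top plate's underside, so that plate slides straight onto it.
- fixed_jaw (a point): Middle of the fixed steel jaw's measuring face, at gauge x = +50 mm, facing -x. The jaw is 18 mm thick, spans gauge y -79 to +45 mm, top 72.5 mm above the table. Axes as the gauge.
- moving_jaw (a point): Middle of the sliding jaw's measuring face, facing gauge +x: a steel arm 16 mm thick, gauge y -47 to +45 mm, top 73.5 mm above the table, sticking out from its carriage on the beam.
- slider (a joint): Position of the caliper's sliding jaw, m: 0 to 0.08, grows as the jaw opens (towards gauge -x). The gap between the jaw faces is 90 mm + this value, so it reads 0.010 when closed on the 100 mm plate. It starts at 0.045 to 0.070, stays where it is left, and takes about 6 N to slide (some 2 N more while it pushes the plate along the bed).
- jaw_tilt (a joint): Tilt of the sliding jaw's arm on its carriage about a vertical pivot on the beam (gauge y = -61 mm, 8 mm behind the jaw face), rad; 0 is square to the beam, positive when the jaw's free end leans away from the fixed jaw. It is sprung (14 N m per rad): pushing on the jaw's free end, or pressing too hard on the plate, tilts it; pushing the thumb tab does not, until the plate resists.
- thumb_tab (a point): Centre of the black thumb tab that stands on the sliding jaw's carriage, above the beam: 14 mm along gauge x, 26 mm along gauge y, 29 mm tall (from 65.5 to 94.5 mm above the table). It moves with the jaw, 24 mm behind its measuring face, at gauge y = -61 mm. The carriage below it, top 66 mm above the table, reaches 21 mm behind the tab's centre. Axes as the gauge.
- plate3_mid (a point): Centre of the top plate of the stack (half-way up): flat aluminium plate, 100 (its x) x 60 (its y) x 12 mm, about 0.2 kg, four small dark holes and a dark round recess on top (looks only, flush). Starts 50 mm above the table, its 100 mm length about along gauge x, a little askew; at rest on the bed its centre is 48 mm above the table.
- plate2_mid (a point): Centre of the middle plate, same shape, its centre 38 mm above the table. Stays in the stack.
- plate1_mid (a point): Centre of the bottom plate, same shape, its centre 26 mm above the table. Stays in the stack.
- bored_block: Bystander: aluminium block 70 x 70 x 60 mm with a 44 mm bore, standing on the table on the gauge's -y side; origin at the centre of its underside.
- driver: Bystander: black-handled screwdriver lying on the table beyond the gauge (+x side), along its own x; origin at the middle of its underside.
- screw_tray: Bystander: empty open grey plastic tray 100 x 130 x 35 mm on the table beyond the stack (gauge +y side); origin at the centre of its underside.
Mind the look-alikes: they are no part of the job. What is shaped like the part that bears plate3_mid but turquoise is not meant.

How it is judged:
By the outcome, as a careful person would: the job done as asked, in the order asked, and still so for the second after the job is handed in, with the robot touching nothing.
It also fails if it takes over 51 s, if anything falls off the work surface, if the arm or the gripper's body presses on something with over 40 N, if the wrist force passes 120 N, or if a joint passes its speed limit or range.

## Robot

A 6-joint arm with a two-finger parallel gripper is mounted at the origin on the work surface. World frame = base frame: x ahead of the robot, y to its left, z up, the work surface at z = 0. Lengths are in mm, angles in rad, forces in N, time in s.
With the tool pointing down it reaches from about 350 to 975 mm from the base axis. Payload 7.1 kg.
Tool frame: the origin (TCP) lies at the very end of the fingers, on their centre line; the grasp point (between the pads) lies 19 mm behind it; y points along the fingers, x is the direction in which the jaws open and shut, and the axes are right-handed (so a half turn about y gives the same grasp; the last joint's range is limited). The gripper opens to 88 mm and grips with 3 to 60 N. Pads are 20 mm wide; open, the fingers measure 115 mm over their backs; the gripper's body (75 mm by 178 mm) begins 61 mm behind the grasp point.
Start: joints at [-1.322, 0.423, 1.63, -0, 1.089, -0.019], TCP at [165.4, -602.7, 222.675] pointing down, gripper open.
Joint ranges: [-3, 3], [-0.9, 2.11], [0.09, 2.58], [-1.31, 4.45], [0.11, 2.69], [-2.54, 2.54]. Speed limits (rad/s): [2.39, 2.39, 3.01, 3.14, 3.14, 3.14].

## Interface

Orientations are given as a rotation vector (axis times angle).
In Python, from workcell import ctrl gives the robot as it stands. The module is installed in compiled form; this text tells all that it offers.
- The arm moves only by the tool carry_out, never from a script. Its arguments are lists of equal length, an entry for each row: "delta_pos": the shift along the tool's x, y, z in cm, a list of three; "rotation": the turn, a rotation vector about the tool's x, y, z in rad, a list of three. In form: {"delta_pos": [[dx, dy, dz], ...], "rotation": [[wx, wy, wz], ...]}. A call has 1 to 12 rows; each row is the pose to reach, as a shift and turn from the pose commanded when the call began, along the tool's axes at that moment; what a row does not reach only later rows make up. A row lasts 1/12 s, in which the tool goes at most 41.7 mm and 7.16 degrees, less where a joint would pass 70% of its speed; a pose out of reach is approached as far as the arm can. A call with a gripper value outside its range is refused whole. "hand" is the closure in counts, from 0 (fully open) to 255 (shut), set as the call begins (left out, the last holds). The fingers move at their own pace and stop on an object; the grip force is fixed at half the most. Time passes only in rows, so rows that repeat a pose let the fingers close. It gives the time, the measured TCP pose, the force and the opening at its end, in the units of the state.
- ctrl.get_obs(): the state, without advancing time (a new reading comes with each control period).
- ctrl.get_image(name): name is "scene" or "top" or "wrist"; returns the picture (400x640x3 uint8, red, green, blue); there is no depth.
- ctrl.camera_info(name): a dict with "fov_y" (degrees; the focal length in pixels is half the picture's height over the tangent of half this angle, whatever the lens; pixels are square), "cx", "cy" (the principal point, pixels), "R" (3x3) and "t" (3): a world point X has camera coordinates R X + t; the wrist camera has in their place "T_tool_cam" (4x4, takes a point from camera to tool coordinates, whose origin is the TCP and whose axes are the tool frame's). Camera axes: x right, y down, z forward; pixel columns grow to the right and rows downward; lengths in mm; the calibration is good to about 2 mm. A picture is of the moment at which its call begins: read the wrist's pose just before it. camera_info takes no time and is no camera call.
- ctrl.close_job(): hands the job in, once; it reports no verdict.
The state is a dict: "t": time; "qpos": joint angles; "qvel": joint speeds; "joint_torque": joint torques, N m; "ee_pos": TCP position; "orientation": TCP orientation; "ft_force": force on the tool from outside, world axes, zero at the start; "moment": the same for the moment, N m; "width": finger opening in mm.
Only numpy, scipy, OpenCV 4.12 (cv2) and the standard library are available. Lean on these libraries where they do the work, as an engineer would, in place of code of your own. Each camera call takes 0.05 s, during which the arm holds its last target.

## Working session

There is one attempt and no reset: what is moved stays moved. The work goes in short steps, Python scripts to look and compute and a tool call to move; the robot and the scene stay as the last step left them, time stands still between calls to the robot, and variables do not carry over. Pictures are saved under pics/ and viewed, and the job is handed in when it is done.

Besides the shell and the picture viewer there is one more tool, called as name(argument=value, ...) on one line, values as JSON. carry_out: Moves the arm, as the interface text tells. Its arguments: {"type":"object","properties":{"delta_pos":{"type":"array","items":{"type":"array","items":{"type":"number"}}},"rotation":{"type":"array","items":{"type":"array","items":{"type":"number"}}},"hand":{"type":"number"}},"required":["delta_pos","rotation"]}

```bash
mkdir -p pics
python3 - <<'E'
from workcell import ctrl
import cv2
o=ctrl.get_obs()
print(o)
for n in("scene","top","wrist"):
    i=ctrl.get_image(n); cv2.imwrite(f"pics/{n}0.png",cv2.cvtColor(i,cv2.COLOR_RGB2BGR)); print(n,ctrl.camera_info(n))
E
```

```text
{'t': 0.0, 'qpos': array([-1.32202600e+00,  4.23825100e-01,  1.63068107e+00,  1.30621339e-05,
        1.08861216e+00, -1.89895895e-02]), 'qvel': array([-0.00123417, -0.00088864,  0.00138488, -0.00126737,  0.00106797,
       -0.00021413]), 'joint_torque': array([ 2.07743124e-04, -5.44622684e+01, -2.73663300e+01,  6.42692554e-02,
        2.26763694e-02, -1.10664089e-04]), 'ee_pos': array([ 165.25489753, -602.17981039,  221.91504177]), 'orientation': array([-1.32305601,  1.0105692 , -1.00859101]), 'ft_force': array([-0.51808135,  0.30328289, -1.17478214]), 'moment': array([0.01709747, 0.04443882, 0.01431081]), 'width': 87.7239489259041}
scene {'fov_y': 47.353226852589074, 'cx': 327.17797153229213, 'cy': 198.93177027915812, 'R': array([[ 0.07629684,  0.99706949, -0.00558812],
       [ 0.6909051 , -0.05690801, -0.72070217],
       [-0.71890815,  0.05112644, -0.6932223 ]]), 't': array([-114.50012914, -306.81824141, 1391.17599636])}
top {'fov_y': 43.431494245603794, 'cx': 322.3765244176146, 'cy': 195.4818887527858, 'R': array([[ 0.0283314 , -0.99935653, -0.02199693],
       [-0.99552043, -0.02622322, -0.09083728],
       [ 0.090202  ,  0.02447194, -0.99562278]]), 't': array([  75.37895048,  561.78545962, 1111.79294666])}
wrist {'fov_y': 59.287975321837884, 'cx': 320.69129462755717, 'cy': 197.8462741352411, 'T_tool_cam': array([[ 9.99999386e-01, -8.46637574e-04, -7.14806180e-04,
         3.08291244e-01],
       [ 4.54300042e-04, -2.75115210e-01,  9.61411158e-01,
        -1.61856004e+02],
       [-1.01062086e-03, -9.61410893e-01, -2.75114657e-01,
         7.44960511e+01],
       [ 0.00000000e+00,  0.00000000e+00,  0.00000000e+00,
         1.00000000e+00]])}
```

View pics/scene0.png

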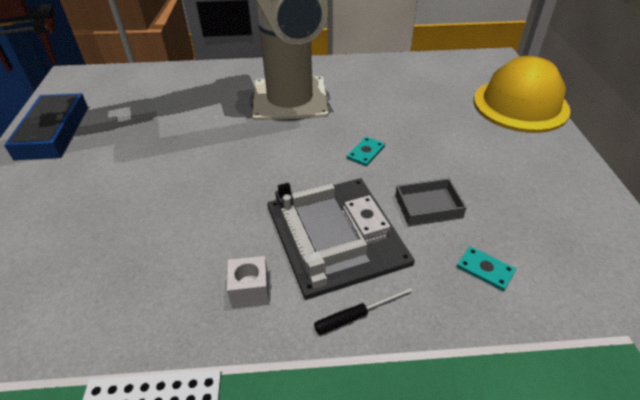

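View pics/top0.png

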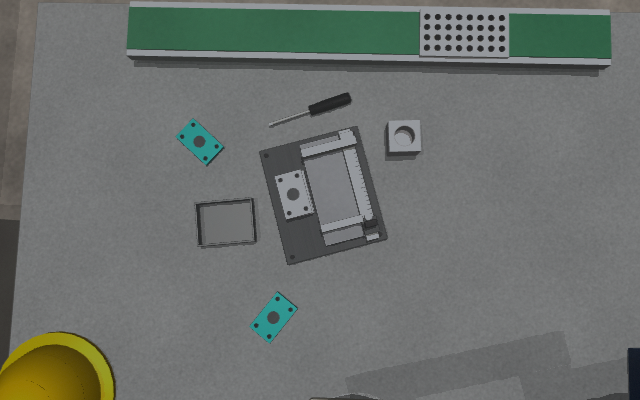

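View pics/wrist0.png

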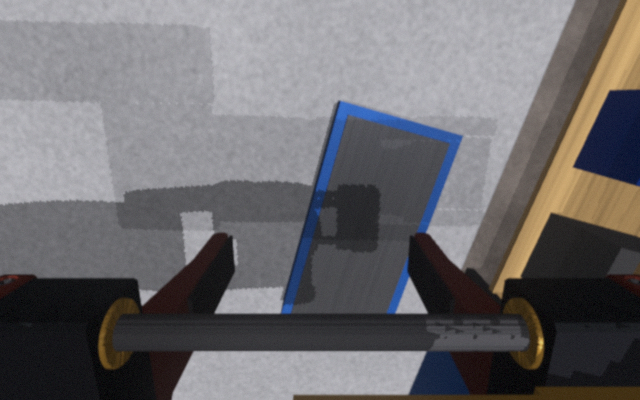

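```bash
cat > h.py <<'E'
import numpy as np, cv2
from workcell import ctrl
from scipy.spatial.transform import Rotation as Rn
def K(n):
    c=ctrl.camera_info(n); f=200/np.tan(np.radians(c['fov_y']/2)); return c,f
def cam(n,obs=None):
    c,f=K(n)
    if n=='wrist':
        T=np.eye(4);T[:3,:3]=Rn.from_rotvec(obs['orientation']).as_matrix();T[:3,3]=obs['ee_pos']
        M=T@c['T_tool_cam']; C=M[:3,3];A=M[:3,:3]
    else:
        A=np.array(c['R']).T; C=-A@np.array(c['t'])
    return A,C,f,c['cx'],c['cy']
def ray(p,z,cm):
    A,C,f,cx,cy=cm; d=A@np.array([(p[0]-cx)/f,(p[1]-cy)/f,1.]); return C+d*(z-C[2])/d[2]
def proj(X,cm):
    A,C,f,cx,cy=cm; q=A.T@(np.array(X)-C); return np.array([cx+f*q[0]/q[2],cy+f*q[1]/q[2]])
def save(n,name):
    i=cv2.cvtColor(ctrl.get_image(n),cv2.COLOR_RGB2BGR); cv2.imwrite(f'pics/{name}.png',i); return i
E
python3 - <<'E'
from h import *
o=ctrl.get_obs(); print(Rn.from_rotvec(o['orientation']).as_matrix().round(3))
i=cv2.imread('pics/top0.png'); c=i[110:280,180:440]; cv2.imwrite('pics/topz.png',cv2.resize(c,None,fx=3,fy=3,interpolation=cv2.INTER_CUBIC))
cm=cam('top'); print(cm[1])
for p in[(260,150),(357,127),(386,238),(290,264)]: print(ray(p,20,cm).round(1))
print(ray((293,194),56,cm).round(1), ray((370,224),90,cm).round(1))
E
```

```text
[[ 0.265 -0.     0.964]
 [-0.964  0.001  0.265]
 [-0.001 -1.     0.   ]]
[ 456.84736847   62.85453753 1159.61555444]
[661.5 237.6  20. ]
[720.6  15.6  20. ]
[467.6 -55.4  20. ]
[403.1 159.5  20. ]
[558.4 155.   56. ] [495.6 -13.7  90. ]
```

View pics/topz.png

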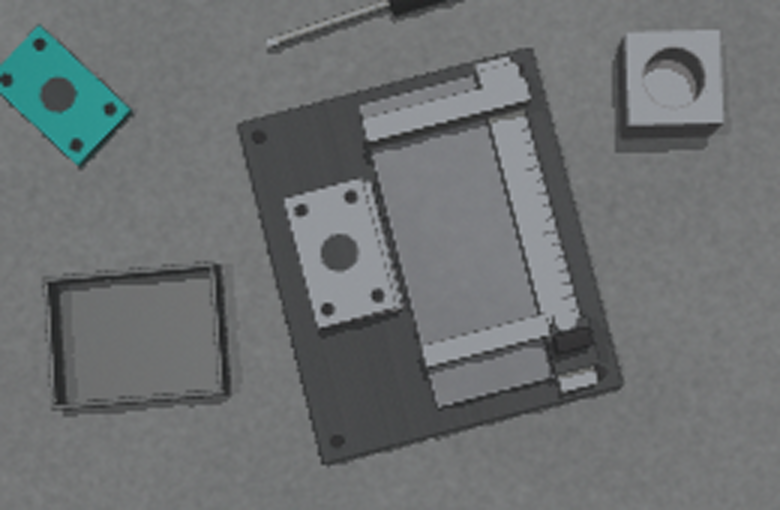

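carry_out(delta_pos=[[-42.7,-1,56.9],[-42.7,-1,56.9],[-42.7,-1,56.9],[-42.7,-1,56.9],[-42.7,-1,56.9],[-42.7,-1,56.9],[-42.7,-1,56.9],[-42.7,-1,56.9],[-42.7,-1,56.9],[-42.7,-1,56.9],[-42.7,-1,56.9],[-42.7,-1,56.9]], rotation=[[0,-1.595,0],[0,-1.595,0],[0,-1.595,0],[0,-1.595,0],[0,-1.595,0],[0,-1.595,0],[0,-1.595,0],[0,-1.595,0],[0,-1.595,0],[0,-1.595,0],[0,-1.595,0],[0,-1.595,0]], hand=100)

```text
t: 1.15
ee_pos: [472.4, -205.6, 229.7]
orientation: [-1.565, -0.159, 0.159]
ft_force: [-0.1, -0.7, 0.2]
width: 53.4
```

```bash
cat >> h.py <<'E'
def delta(target,ang,o=None):
    """target TCP, gauge-like yaw of tool x -> tool-frame delta cm and rotvec"""
    o=o or ctrl.get_obs(); R=Rn.from_rotvec(o['orientation'])
    x=np.array([np.cos(ang),np.sin(ang),0]);y=np.array([0,0,-1.]);Rt=Rn.from_matrix(np.c_[x,y,np.cross(x,y)])
    print('t',round(o['t'],2),'pos',o['ee_pos'].round(1),'F',o['ft_force'].round(2),'w',round(o['width'],1))
    print('dpos cm',(R.inv().apply(np.array(target)-o['ee_pos'])/10).round(2),'rot',(R.inv()*Rt).as_rotvec().round(4))
E
python3 -c "
from h import *
delta([600,-40,235],.293)"
```

```text
t 1.15 pos [ 472.4 -205.6  229.7] F [-0.1  -0.66  0.17] w 53.4
dpos cm [15.84 -0.53 13.64] rot [ 0.     -0.0899 -0.    ]
```

carry_out(delta_pos=[[15.8,-0.5,13.6],[15.8,-0.5,13.6],[15.8,-0.5,13.6],[15.8,-0.5,13.6],[15.8,-0.5,13.6],[15.8,-0.5,13.6],[15.8,-0.5,13.6],[15.8,-0.5,13.6],[15.8,-0.5,13.6]], rotation=[[0,-0.09,0],[0,-0.09,0],[0,-0.09,0],[0,-0.09,0],[0,-0.09,0],[0,-0.09,0],[0,-0.09,0],[0,-0.09,0],[0,-0.09,0]])

```text
t: 1.9
ee_pos: [599.0, -44.1, 234.4]
orientation: [-1.559, -0.224, 0.225]
ft_force: [-0.4, -1.2, 0.7]
width: 53.0
```

```bash
python3 -c "
from h import *
import pickle
o=ctrl.get_obs(); i=save('wrist','w1'); pickle.dump(o,open('o1.pkl','wb')); delta([600,-40,235],.293)"
```

```text
t 1.95 pos [599.1 -44.3 234.5] F [-0.01  0.3   0.28] w 53.4
dpos cm [ 0.21 -0.05  0.39] rot [-0.0002 -0.0075 -0.0008]
```

View pics/w1.png

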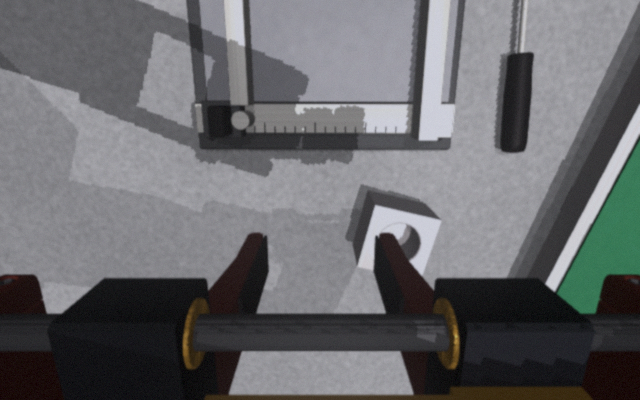

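carry_out(delta_pos=[[0,0,3.5],[0,0,7],[0,0,10],[0,0,10],[0,0,10],[0,0,10]], rotation=[[0,0,0],[0,0,0],[0,0,0],[0,0,0],[0,0,0],[0,0,0]])

```text
t: 2.45
ee_pos: [571.7, 51.5, 235.0]
orientation: [-1.56, -0.225, 0.224]
ft_force: [-0.1, -0.2, 0.4]
width: 53.5
```

```bash
python3 -c "
from h import *
import pickle
o=ctrl.get_obs(); i=save('wrist','w2'); pickle.dump(o,open('o2.pkl','wb')); delta([600,-40,235],.293)"
```

```text
t 2.5 pos [571.9  51.3 234.9] F [ 0.39 -0.23 -0.85] w 53.4
dpos cm [ 0.13 -0.   -9.55] rot [ 0.0004 -0.0074  0.0004]
```

View pics/w2.png

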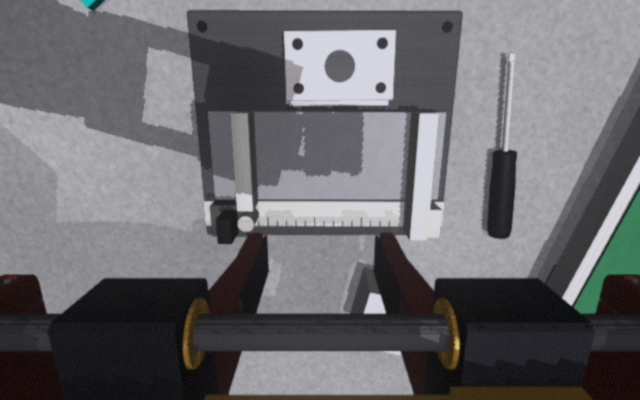

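```bash
python3 -c "
from h import *
i=cv2.imread('pics/w2.png')
cv2.imwrite('pics/w2a.png',cv2.resize(i[5:125,180:470],None,fx=2.75,fy=2.75,interpolation=cv2.INTER_CUBIC))
cv2.imwrite('pics/w2b.png',cv2.resize(i[100:250,180:470],None,fx=2.75,fy=2.75,interpolation=cv2.INTER_CUBIC))"
```

```text
(no output)
```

View pics/w2a.png

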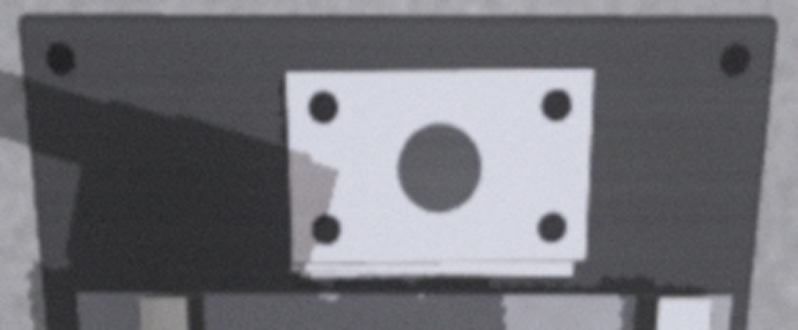

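View pics/w2b.png

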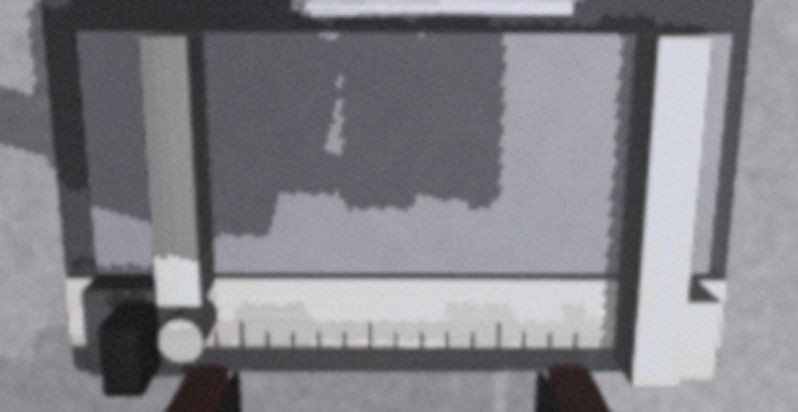

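```bash
cat > m2.py <<'E'
from h import *
import pickle
o=pickle.load(open('o2.pkl','rb')); cm=cam('wrist',o)
a=lambda x,y,z:ray((x/2.75+180-.3,y/2.75+5-.3),z,cm)
b=lambda x,y,z:ray((x/2.75+180-.3,y/2.75+100-.3),z,cm)
A=a(20,17,20);B=a(776,17,20); print('base',A.round(1),B.round(1),np.linalg.norm(B-A))
th=np.arctan2(B[1]-A[1],B[0]-A[0]);print('th',th)
ex=np.array([np.cos(th),np.sin(th),0]);ey=np.array([-np.sin(th),np.cos(th),0])
f0=b(659,37,72.5);f1=b(632,383,72.5)
print('fixedjaw ang',np.arctan2(*(f0-f1)[[1,0]])-np.pi/2,np.linalg.norm(f0-f1))
O=(A+B)/2-ex*(-35)-ey*140
O[2]=0
g=lambda p:np.array([(p-O)@ex,(p-O)@ey]).round(1)
print('O',O.round(1))
P=[a(286,72,56),a(595,69,56),a(587,259,56),a(292,262,56)]
print('plate',[g(p) for p in P],g(sum(P)/4)); d=(P[1]-P[0]+P[2]-P[3]); print('plate yaw rel', np.arctan2(d[1],d[0])-th)
print('recess',g(a(440,167,56)))
print('fixed',g(f0),g(f1));print('moving',g(b(188,35,73.5)),g(b(203,300,73.5)))
print('tab top rough (back/front, z94.5)',g(b(103,325,94.5)),g(b(155,330,94.5)))
print('bed +y edge',g(b(300,33,42)),g(b(560,33,42)))
E
python3 m2.py
```

```text
base [403.  164.1  20. ] [658.3 239.   20. ] 266.0478279567681
th 0.2854233811274217
fixedjaw ang 0.28239813581091466 121.61785050902309
O [603.6  77.    0. ]
plate [array([-71.5, 116.3]), array([ 28.2, 117.2]), array([29. , 58.2]), array([-71.2,  57.2])] [-21.4  87.2]
plate yaw rel 0.009247306510383857
recess [-21.4  87.5]
fixed [49.9 45.9] [ 49.5 -75.7]
moving [-103.7   46.6] [-103.6  -43.9]
tab top rough (back/front, z94.5) [-132.9  -45.8] [-115.8  -47.5]
bed +y edge [-70.  46.] [22.8 46. ]
```

```bash
cat >> h.py <<'E'
TH=.284; O=np.array([603.6,76.6,0])
EX=np.array([np.cos(TH),np.sin(TH),0]);EY=np.array([-np.sin(TH),np.cos(TH),0])
def W(x,y,z): return O+x*EX+y*EY+np.array([0,0,z])
def g(p): return np.array([(p-O)@EX,(p-O)@EY,p[2]]).round(2)
def st():
    o=ctrl.get_obs(); F=o['ft_force']; R=Rn.from_rotvec(o['orientation']).as_matrix()
    print('t',round(o['t'],2),'g',g(o['ee_pos']),'Fg',round(F@EX,2),round(F@EY,2),round(F[2],2),'yaw',round(np.arctan2(R[1,0],R[0,0])-TH,4),'w',round(o['width'],1))
    return o
E
python3 -c "
from h import *
st(); delta(W(-21,145,235),TH); cm=cam('top'); print(g(ray((255,222),35,cm)),g(ray((256,200),35,cm)))"
```

```text
t 2.5 g [-37.57 -15.41 234.92] Fg 0.31 -0.33 -0.85 yaw 0.0016 w 53.4
t 2.5 pos [571.9  51.3 234.9] F [ 0.39 -0.23 -0.85] w 53.4
dpos cm [ 1.680e+00 -1.000e-02  1.604e+01] rot [0.0004 0.0016 0.0004]
[-58.46 187.34  35.  ] [-10.93 173.21  35.  ]
```

carry_out(delta_pos=[[0.4,0,4],[0.8,0,8],[1.3,0,12],[1.7,0,16],[1.7,3,16],[1.7,7,16],[1.7,11,16],[1.7,14.5,16],[1.7,17.5,16],[1.7,18.8,16],[1.7,18.8,16],[1.7,18.8,16]], rotation=[[0,0.0016,0],[0,0.0016,0],[0,0.0016,0],[0,0.0016,0],[0,0.0016,0],[0,0.0016,0],[0,0.0016,0],[0,0.0016,0],[0,0.0016,0],[0,0.0016,0],[0,0.0016,0],[0,0.0016,0]])

```text
t: 3.5
ee_pos: [543.3, 210.3, 46.9]
orientation: [-1.559, -0.223, 0.223]
ft_force: [0.2, -0.1, 1.0]
width: 53.4
```

```bash
python3 -c "
from h import *
import pickle
o=st(); i=save('wrist','w3'); pickle.dump(o,open('o3.pkl','wb'));save('scene','s3')
s=cv2.imread('pics/s3.png')[130:310,220:480]; cv2.imwrite('pics/s3z.png',cv2.resize(s,None,fx=3,fy=3,interpolation=cv2.INTER_CUBIC))"
```

```text
t 3.5 g [-20.44 145.2   46.91] Fg 0.18 -0.16 0.97 yaw 0.0002 w 53.4
```

View pics/w3.png

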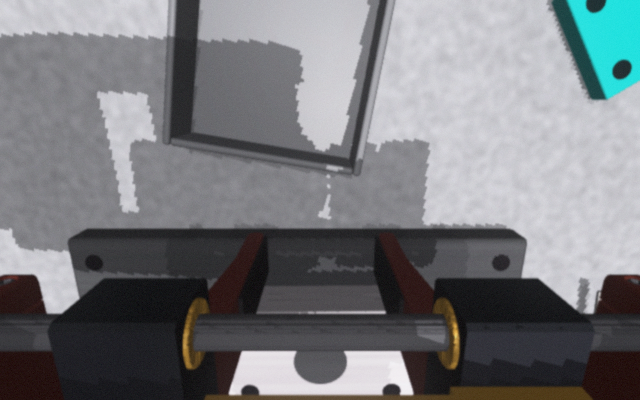

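View pics/s3z.png

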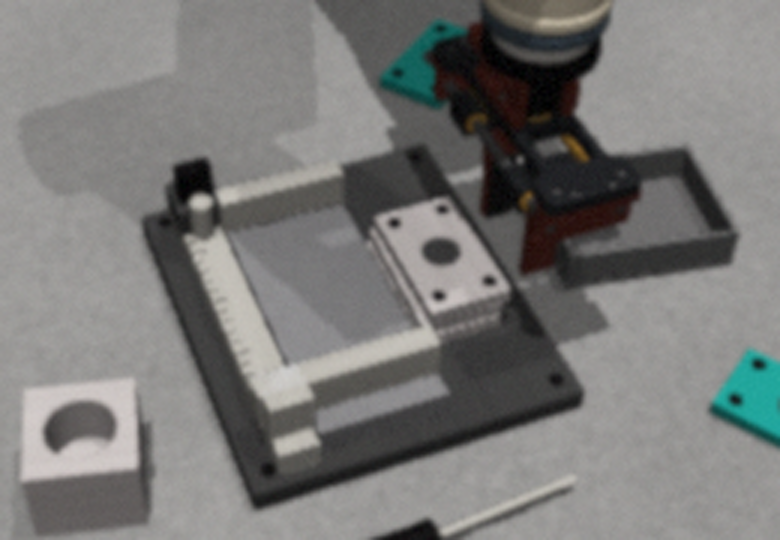

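Fingers stand clear behind the plate, level with it. Start the push.

carry_out(delta_pos=[[0,0,-0.6],[0,0,-1.1],[0,0,-1.4],[0,0,-1.7],[0,0,-2.0],[0,0,-2.3],[0,0,-2.6],[0,0,-2.9],[0,0,-3.2],[0,0,-3.5],[0,0,-3.8],[0,0,-4.0]], rotation=[[0,0,0],[0,0,0],[0,0,0],[0,0,0],[0,0,0],[0,0,0],[0,0,0],[0,0,0],[0,0,0],[0,0,0],[0,0,0],[0,0,0]])

```text
t: 4.6
ee_pos: [554.0, 172.3, 46.7]
orientation: [-1.559, -0.224, 0.224]
ft_force: [-0.3, 1.6, 1.9]
width: 53.3
```

```bash
python3 -c "
from h import *
o=st(); save('scene','s4');save('top','t4')
s=cv2.imread('pics/s4.png')[130:310,220:480]; cv2.imwrite('pics/s4z.png',cv2.resize(s,None,fx=3,fy=3,interpolation=cv2.INTER_CUBIC))"
```

```text
t 4.6 g [-20.82 105.74  46.69] Fg 0.21 1.62 1.88 yaw 0.0013 w 53.3
```

View pics/s4z.png

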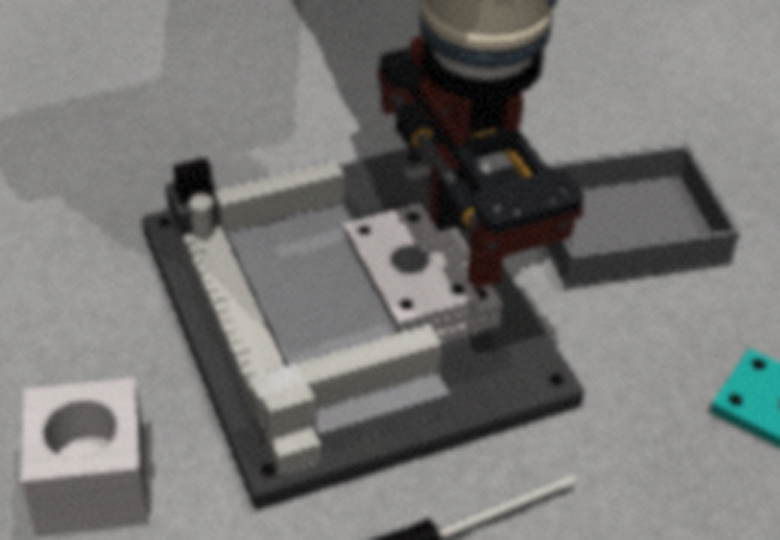

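carry_out(delta_pos=[[0,0,-0.3],[0,0,-0.6],[0,0,-0.9],[0,0,-1.2],[0,0,-1.5],[0,0,-1.8],[0,0,-2.1],[0,0,-2.4],[0,0,-2.7],[0,0,-3.0],[0,0,-3.3],[0,0,-3.6]], rotation=[[0,0,0],[0,0,0],[0,0,0],[0,0,0],[0,0,0],[0,0,0],[0,0,0],[0,0,0],[0,0,0],[0,0,0],[0,0,0],[0,0,0]])

```text
t: 5.7
ee_pos: [563.9, 137.6, 46.5]
orientation: [-1.559, -0.224, 0.224]
ft_force: [-0.1, 1.5, -0.9]
width: 53.1
```

```bash
python3 -c "
from h import *
o=st(); save('scene','s5')
s=cv2.imread('pics/s5.png')[130:310,220:480]; cv2.imwrite('pics/s5z.png',cv2.resize(s,None,fx=3,fy=3,interpolation=cv2.INTER_CUBIC))"
```

```text
t 5.7 g [-20.99  69.66  46.5 ] Fg 0.32 1.49 -0.93 yaw 0.0014 w 53.1
```

View pics/s5z.png

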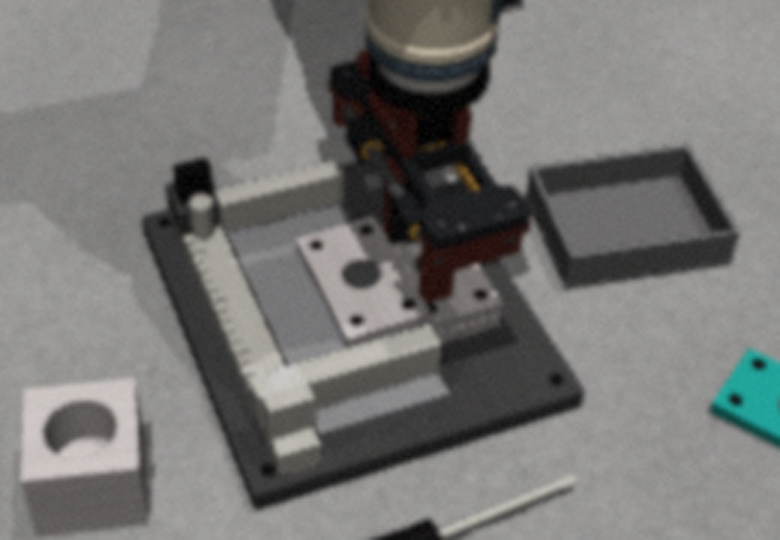

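carry_out(delta_pos=[[0,0,-0.3],[0,-0.05,-0.6],[0,-0.05,-0.9],[0,-0.05,-1.2],[0,-0.05,-1.5],[0,-0.05,-1.8],[0,-0.05,-2.1],[0,-0.05,-2.4],[0,-0.05,-2.6],[0,-0.05,-2.8],[0,-0.05,-2.9],[0,-0.05,-2.9]], rotation=[[0,0,0],[0,0,0],[0,0,0],[0,0,0],[0,0,0],[0,0,0],[0,0,0],[0,0,0],[0,0,0],[0,0,0],[0,0,0],[0,0,0]])

```text
t: 6.75
ee_pos: [572.3, 110.0, 47.2]
orientation: [-1.559, -0.224, 0.224]
ft_force: [0.0, -0.4, 0.2]
width: 53.4
```

```bash
python3 -c "
from h import *
o=st(); save('scene','s6')
s=cv2.imread('pics/s6.png')[130:310,220:480]; cv2.imwrite('pics/s6z.png',cv2.resize(s,None,fx=3,fy=3,interpolation=cv2.INTER_CUBIC))"
```

```text
t 6.75 g [-20.65  40.78  47.24] Fg -0.08 -0.43 0.21 yaw 0.0013 w 53.4
```

View pics/s6z.png

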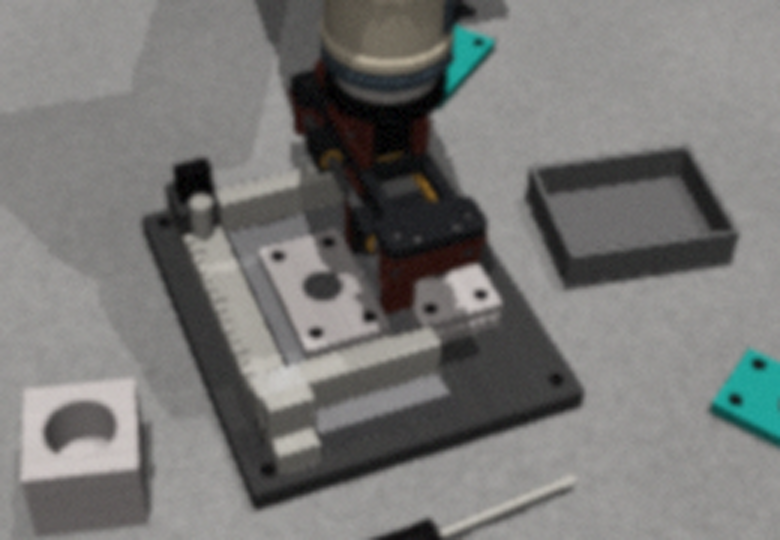

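carry_out(delta_pos=[[0,0,0.6],[0,-1,0.8],[0,-4,0.8],[0,-8,0.8],[-0.5,-12,-1],[-1,-15.5,-3],[-1.7,-18.8,-5],[-1.7,-18.8,-5.6],[-1.7,-18.8,-5.6],[-1.7,-18.8,-5.6]], rotation=[[0,0,0],[0,0,0],[0,0,0],[0,0,0],[0,0,0],[0,0,0],[0,0,0],[0,0,0],[0,0,0],[0,0,0]])

```text
t: 7.63
ee_pos: [571.2, 51.9, 235.3]
orientation: [-1.559, -0.224, 0.224]
ft_force: [-0.0, 0.3, -0.3]
width: 53.3
```

```bash
python3 -c "
from h import *
import pickle
o=st(); i=save('wrist','w7'); pickle.dump(o,open('o7.pkl','wb'))
cv2.imwrite('pics/w7a.png',cv2.resize(i[5:250,180:470],None,fx=2.4,fy=2.4,interpolation=cv2.INTER_CUBIC))"
```

```text
t 7.63 g [-38.02 -14.68 235.28] Fg 0.06 0.27 -0.28 yaw 0.0008 w 53.3
```

View pics/w7a.png

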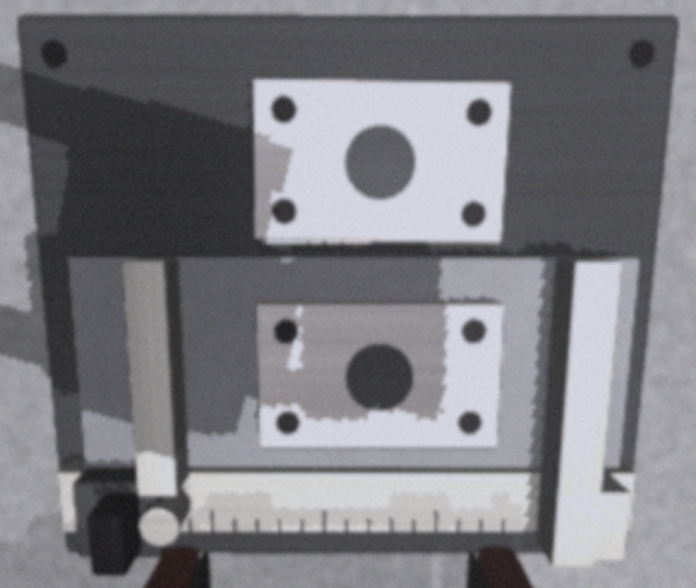

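Run:
```python
from h import *
import pickle
o=pickle.load(open('o7.pkl','rb')); cm=cam('wrist',o)
a=lambda x,y,z:ray((x/2.4+180-.3,y/2.4+5-.3),z,cm)
P=[a(257,305,54),a(503,303,54),a(497,446,54),a(262,446,54)]
print('plate',[g(p)[:2] for p in P],g(sum(P)/4)); d=(P[1]-P[0]+P[2]-P[3]); print('yaw',np.arctan2(d[1],d[0])-TH)
P=[a(253,80,44),a(511,83,44),a(503,243,44),a(265,242,44)]
print('plate2',[g(p)[:2] for p in P],g(sum(P)/4));
print('fixed',g(a(575,263,72.5)),g(a(552,560,72.5)),'moving',g(a(167,262,73.5)),g(a(178,480,73.5)))
for p in [(90,500),(137,496),(100,573),(128,573)]: print('tab',g(a(*p,94.5)),g(a(*p,66)))
```

```text
plate [array([-71.6 ,  28.59]), array([27.15, 29.36]), array([ 27.79, -29.98]), array([-71.06, -29.95])] [-21.93  -0.49  54.  ]
yaw 0.0037503277830339132
plate2 [array([-71.8 , 113.24]), array([ 27.69, 112.17]), array([27.79, 52.44]), array([-68.63,  52.85])] [-21.24  82.67  44.  ]
fixed [49.78 45.82 72.5 ] [ 49.47 -73.89  72.5 ] moving [-102.94   46.26   73.5 ] [-103.3   -38.91   73.5 ]
tab [-132.79  -40.35   94.5 ] [-141.62  -49.84   66.  ]
tab [-114.93  -38.77   94.5 ] [-122.08  -48.11   66.  ]
tab [-131.33  -70.14   94.5 ] [-140.02  -82.44   66.  ]
tab [-120.48  -70.15   94.5 ] [-128.15  -82.44   66.  ]
```

Plate lies square (≈0.004 rad) at gauge y ≈ −0.5, jaws still open, and lower plates in place. Now behind the tab with closed fingers.

carry_out(delta_pos=[[-3,0,-1.2],[-6,0,-2.4],[-9,0,-3.6],[-12,0,-4.6],[-13,2,-4.6],[-13,5,-4.6],[-13,9,-4.6],[-13,12.5,-4.6],[-13,15,-4.6],[-13,16,-4.6],[-13,16,-4.6],[-13,16,-4.6]], rotation=[[0,0,0],[0,0,0],[0,0,0],[0,0,0],[0,0,0],[0,0,0],[0,0,0],[0,0,0],[0,0,0],[0,0,0],[0,0,0],[0,0,0]], hand=255)

```text
t: 8.68
ee_pos: [459.5, -28.5, 74.8]
orientation: [-1.559, -0.223, 0.226]
ft_force: [0.3, -0.4, -0.3]
width: 0.3
```

```bash
python3 -c "
from h import *
o=st(); save('scene','s8');i=save('wrist','w8')
s=cv2.imread('pics/s8.png')[130:310,220:480]; cv2.imwrite('pics/s8z.png',cv2.resize(s,None,fx=3,fy=3,interpolation=cv2.INTER_CUBIC))"
```

```text
t 8.68 g [-167.82  -60.53   74.79] Fg 0.19 -0.5 -0.3 yaw 0.0021 w 0.3
```

View pics/s8z.png

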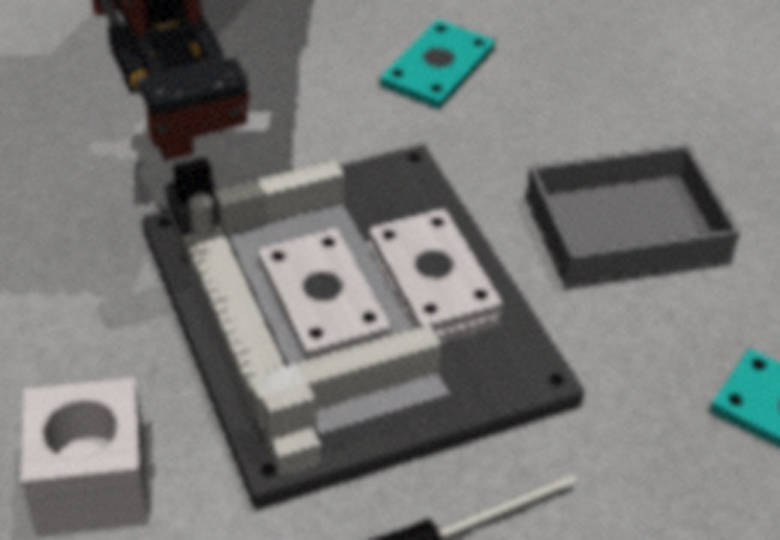

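View pics/w8.png

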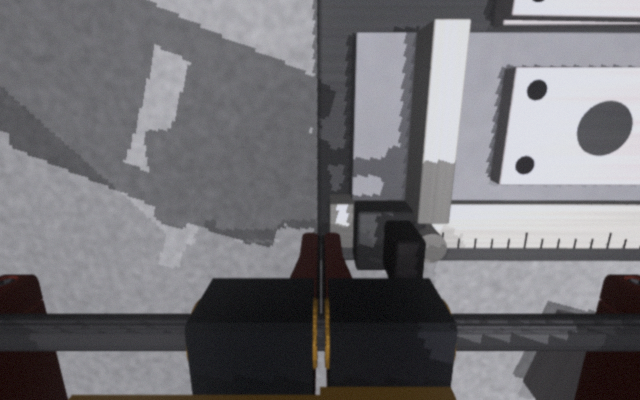

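carry_out(delta_pos=[[0.4,0,0],[0.8,0,0],[1.1,0,0],[1.4,0,0],[1.6,0,0],[1.8,0,0],[2.0,0,0],[2.2,0,0],[2.4,0,0],[2.6,0,0],[2.8,0,0],[3.0,0,0]], rotation=[[0,0,0],[0,0,0],[0,0,0],[0,0,0],[0,0,0],[0,0,0],[0,0,0],[0,0,0],[0,0,0],[0,0,0],[0,0,0],[0,0,0]])

```text
t: 9.78
ee_pos: [487.0, -20.8, 75.0]
orientation: [-1.559, -0.221, 0.227]
ft_force: [-5.3, -3.7, 4.7]
width: 0.6
```

```bash
python3 -c "
from h import *
import pickle
o=st(); i=save('wrist','w9');pickle.dump(o,open('o9.pkl','wb'))"
```

```text
t 9.78 g [-139.23  -60.86   74.95] Fg -6.1 -2.06 4.73 yaw 0.0016 w 0.6
```

View pics/w9.png

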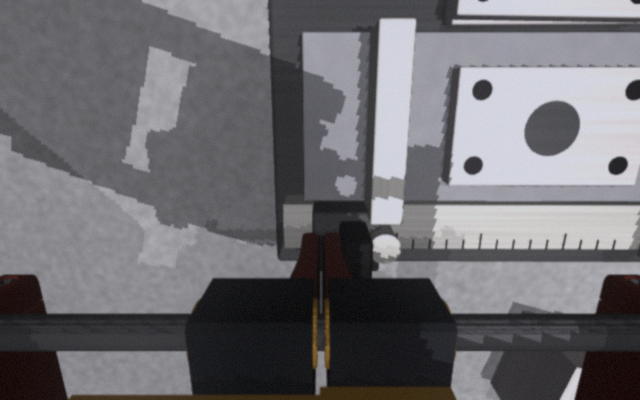

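```bash
python3 -c "
from h import *
import pickle
o=pickle.load(open('o9.pkl','rb')); cm=cam('wrist',o)
for p in[(416,22),(402,220)]: print(g(ray(p,73.5,cm)))
for p in[(456,67),(447,184)]: print(g(ray(p,54,cm)))"
```

```text
[-100.     44.93   73.5 ]
[-100.24  -43.69   73.5 ]
[-74.23  28.6   54.  ]
[-72.8  -30.18  54.  ]
```

carry_out(delta_pos=[[0.3,0,0],[0.6,0,0],[0.9,0,0],[1.2,0,0],[1.5,0,0],[1.8,0,0],[2.1,0,0],[2.4,0,0],[2.6,0,0],[2.8,0,0],[3.0,0,0],[3.2,0,0]], rotation=[[0,0,0],[0,0,0],[0,0,0],[0,0,0],[0,0,0],[0,0,0],[0,0,0],[0,0,0],[0,0,0],[0,0,0],[0,0,0],[0,0,0]])

```text
t: 10.83
ee_pos: [517.2, -11.9, 74.9]
orientation: [-1.559, -0.22, 0.228]
ft_force: [-7.6, -3.3, 6.8]
width: 0.4
```

```bash
python3 -c "
from h import *
import pickle
o=st(); i=save('wrist','w10');pickle.dump(o,open('o10.pkl','wb'))"
```

```text
t 10.83 g [-107.78  -60.78   74.86] Fg -8.23 -1.08 6.83 yaw 0.0015 w 0.4
```

View pics/w10.png

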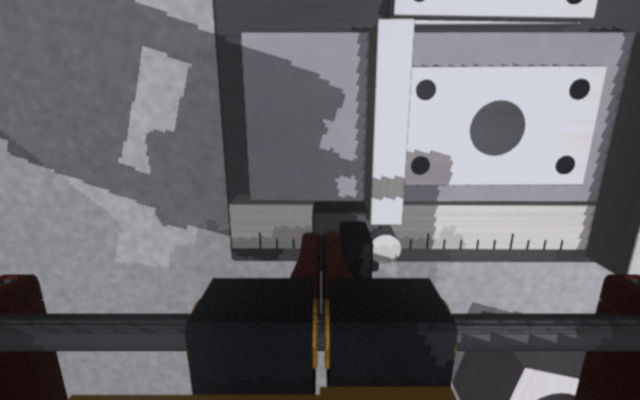

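carry_out(delta_pos=[[0.2,0,0],[0.4,0,0],[0.6,0,0],[0.8,0,0],[1.0,0,0],[1.1,0,0],[1.2,0,0],[1.3,0,0],[1.4,0,0]], rotation=[[0,0,0],[0,0,0],[0,0,0],[0,0,0],[0,0,0],[0,0,0],[0,0,0],[0,0,0],[0,0,0]])

```text
t: 11.63
ee_pos: [530.5, -8.0, 74.8]
orientation: [-1.559, -0.22, 0.228]
ft_force: [-7.0, -3.6, 5.8]
width: 0.6
```

```bash
python3 -c "
from h import *
import pickle
o=st(); i=save('wrist','w11');pickle.dump(o,open('o11.pkl','wb'))
cv2.imwrite('pics/w11a.png',cv2.resize(i[0:270,300:640],None,fx=2.2,fy=2.2,interpolation=cv2.INTER_CUBIC))"
```

```text
t 11.63 g [-93.92 -60.76  74.8 ] Fg -7.75 -1.48 5.84 yaw 0.0015 w 0.6
```

View pics/w11a.png

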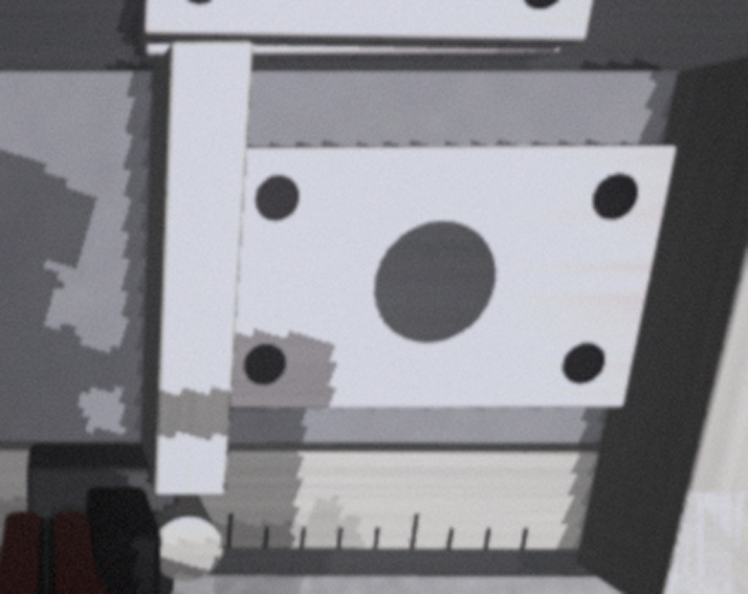

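```bash
python3 -c "
from h import *
import pickle
o=pickle.load(open('o11.pkl','rb')); cm=cam('wrist',o)
q=lambda x,y,z:g(ray((x/2.2+300-.3,y/2.2-.3),z,cm))
print('plate R',q(675,146,54),q(624,405,54),'bedjawline z42',q(668,100,42),q(585,530,42))
print('fixed top',q(744,250,72.5),q(664,575,72.5)); print('mov',q(252,45,73.5),q(225,490,73.5))"
```

```text
plate R [44.1  29.12 54.  ] [ 44.91 -29.79  54.  ] bedjawline z42 [49.33 40.13 42.  ] [ 50.65 -67.44  42.  ]
fixed top [48.73  7.5  72.5 ] [ 48.36 -65.84  72.5 ]
mov [-55.51  45.71  73.5 ] [-54.9  -44.78  73.5 ]
```

carry_out(delta_pos=[[0.08,0,0],[0.16,0,0],[0.22,0,0],[0.27,0,0],[0.3,0,0],[0.3,0,0]], rotation=[[0,0,0],[0,0,0],[0,0,0],[0,0,0],[0,0,0],[0,0,0]])

```text
t: 12.18
ee_pos: [533.4, -7.1, 74.8]
orientation: [-1.559, -0.22, 0.228]
ft_force: [-5.4, -3.2, 5.7]
width: 0.4
```

```bash
python3 -c "
from h import *
o=st();print(o['moment'].round(3))"
```

```text
t 12.18 g [-90.86 -60.71  74.78] Fg -6.05 -1.58 5.7 yaw 0.0016 w 0.4
[-0.471  0.928 -0.004]
```

carry_out(delta_pos=[[0.05,0,0],[0.05,0,0]], rotation=[[0,0,0],[0,0,0]])

```text
t: 12.35
ee_pos: [533.9, -7.0, 74.8]
orientation: [-1.559, -0.22, 0.228]
ft_force: [-6.6, -2.9, 5.2]
width: 0.5
```

```bash
python3 -c "
from h import *
o=st();print(o['moment'].round(3))"
```

```text
t 12.35 g [-90.34 -60.74  74.82] Fg -7.11 -0.89 5.24 yaw 0.0015 w 0.5
[-0.488  0.905  0.028]
```

carry_out(delta_pos=[[0.05,0,0],[0.05,0,0]], rotation=[[0,0,0],[0,0,0]])

```text
t: 12.52
ee_pos: [534.4, -6.9, 74.8]
orientation: [-1.559, -0.22, 0.228]
ft_force: [-6.1, -2.9, 4.7]
width: 0.9
```

```bash
python3 -c "
from h import *
o=st();print(o['moment'].round(3))"
```

```text
t 12.52 g [-89.84 -60.73  74.81] Fg -6.65 -1.08 4.72 yaw 0.0015 w 0.9
[-0.508  0.917  0.035]
```

carry_out(delta_pos=[[0.04,0,0],[0.04,0,0]], rotation=[[0,0,0],[0,0,0]])

```text
t: 12.68
ee_pos: [534.7, -6.8, 74.8]
orientation: [-1.559, -0.22, 0.228]
ft_force: [-6.9, -2.6, 6.4]
width: 0.7
```

```bash
python3 -c "
from h import *
import pickle
o=st();print(o['moment'].round(3)); i=save('wrist','w12');pickle.dump(o,open('o12.pkl','wb'))
cv2.imwrite('pics/w12a.png',cv2.resize(i[0:270,300:640],None,fx=2.2,fy=2.2,interpolation=cv2.INTER_CUBIC))"
```

```text
t 12.68 g [-89.49 -60.75  74.8 ] Fg -7.37 -0.59 6.4 yaw 0.0015 w 0.7
[-0.515  0.939 -0.011]
```

View pics/w12a.png

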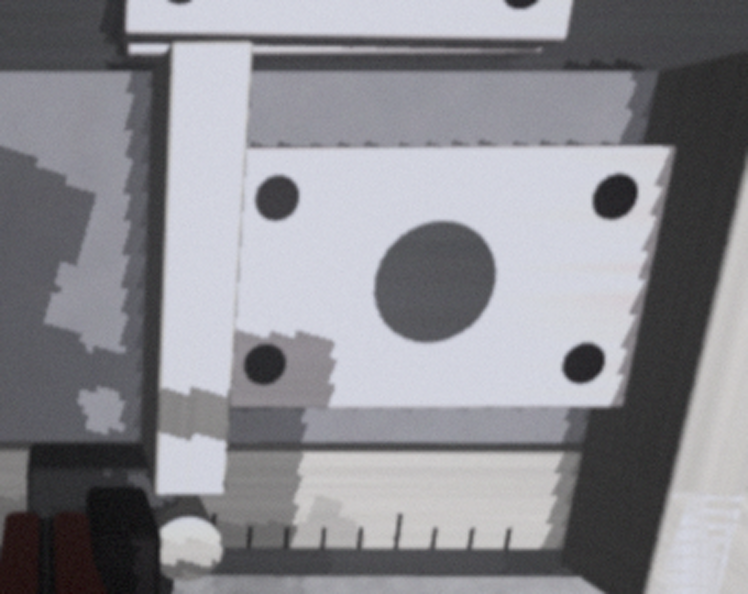

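carry_out(delta_pos=[[0.03,0,0],[0.03,0,0]], rotation=[[0,0,0],[0,0,0]])

```text
t: 12.9
ee_pos: [534.8, -6.8, 74.8]
orientation: [-1.559, -0.22, 0.228]
ft_force: [-7.9, -4.3, 6.6]
width: 0.2
```

```bash
python3 -c "
from h import *
o=st();print(o['moment'].round(3),np.linalg.norm(o['moment'][:2]))"
```

```text
t 12.9 g [-89.39 -60.76  74.82] Fg -8.76 -1.88 6.6 yaw 0.0016 w 0.2
[-0.591  1.057 -0.042] 1.2109402779984206
```

carry_out(delta_pos=[[0.03,0,0],[0.03,0,0]], rotation=[[0,0,0],[0,0,0]])

```text
t: 13.07
ee_pos: [534.9, -6.7, 74.8]
orientation: [-1.559, -0.22, 0.229]
ft_force: [-7.7, -3.1, 6.7]
width: 0.3
```

```bash
python3 -c "
from h import *
o=st();print(o['moment'].round(3),np.linalg.norm(o['moment'][:2]))"
```

```text
t 13.07 g [-89.33 -60.72  74.79] Fg -8.28 -0.78 6.73 yaw 0.0016 w 0.3
[-0.635  1.166 -0.049] 1.327363034115356
```

```bash
python3 -c "
from h import *
import pickle
o=st(); i=save('wrist','w13');pickle.dump(o,open('o13.pkl','wb'))
cv2.imwrite('pics/w13a.png',cv2.resize(i[0:270,370:640],None,fx=2.2,fy=2.2,interpolation=cv2.INTER_CUBIC))
cm=cam('wrist',o)
print('z42 proj of fixed face', proj(W(49.7,25,54),cm),proj(W(49.7,-25,54),cm))"
```

```text
t 13.07 g [-89.33 -60.72  74.79] Fg -8.28 -0.78 6.73 yaw 0.0016 w 0.3
z42 proj of fixed face [606.92541225  75.12227109] [585.76021824 175.1234166 ]
```

View pics/w13a.png

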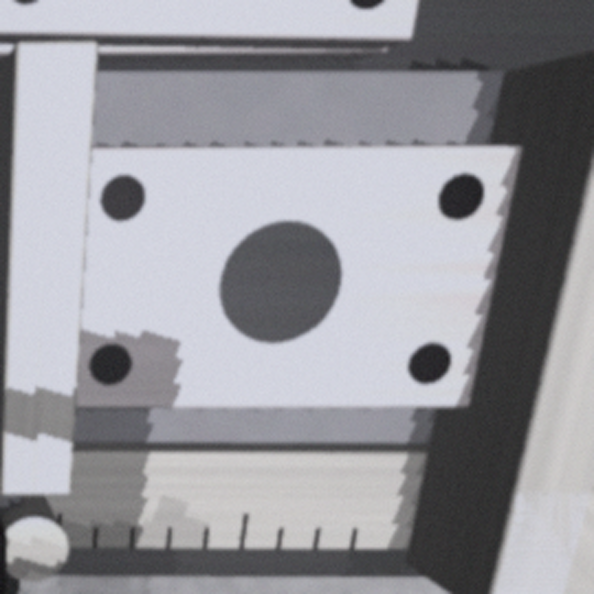

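carry_out(delta_pos=[[-0.1,0,0],[-0.3,0,0],[-0.7,0,0],[-1.5,0,0],[-2.5,0,0],[-2.5,0,0]], rotation=[[0,0,0],[0,0,0],[0,0,0],[0,0,0],[0,0,0],[0,0,0]])

```text
t: 13.62
ee_pos: [511.0, -13.6, 74.9]
orientation: [-1.559, -0.222, 0.226]
ft_force: [-0.8, 0.1, 0.2]
width: 0.7
```

```bash
python3 -c "
from h import *
st();delta(W(-38,-15,235),TH)"
```

```text
t 13.62 g [-114.17  -60.62   74.87] Fg -0.77 0.29 0.16 yaw 0.0012 w 0.7
t 13.62 pos [511.  -13.6  74.9] F [-0.82  0.06  0.16] w 0.7
dpos cm [  7.58 -16.03   4.57] rot [-0.0008  0.0012 -0.0024]
```

carry_out(delta_pos=[[0,-2,0],[0,-5,0],[0,-8,0],[3,-10,0],[7,-11,0],[10.5,-11,0],[11.4,-11,0],[11.4,-11,0],[11.4,-11,0]], rotation=[[0,0,0],[0,0,0],[0,0,0],[0,0,0],[0,0,0],[0,0,0],[0,0,0],[0,0,0],[0,0,0]])

```text
t: 14.37
ee_pos: [621.6, 18.7, 184.2]
orientation: [-1.559, -0.222, 0.226]
ft_force: [-1.0, -0.5, -0.4]
width: 0.5
```

```bash
python3 -c "
from h import *
import pickle
o=st(); i=save('wrist','w14');pickle.dump(o,open('o14.pkl','wb'))
cv2.imwrite('pics/w14a.png',cv2.resize(i[0:270,190:500],None,fx=2.2,fy=2.2,interpolation=cv2.INTER_CUBIC))"
```

```text
t 14.37 g [  1.08 -60.6  184.17] Fg -1.1 -0.18 -0.45 yaw 0.0017 w 0.5
```

View pics/w14a.png

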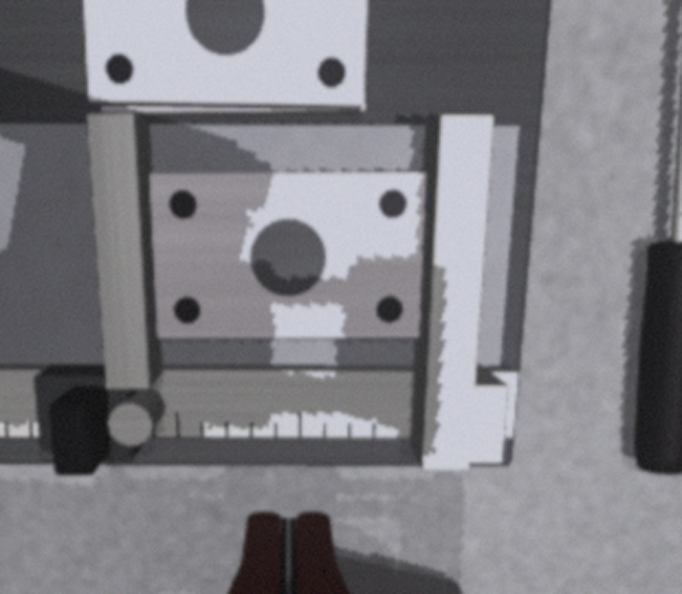

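```bash
cat > tilt.py <<'E'
from h import *
import pickle,sys
o=pickle.load(open('o14.pkl','rb')); cm=cam('wrist',o); im=cv2.imread('pics/w14.png')
G=cv2.GaussianBlur(cv2.cvtColor(im,cv2.COLOR_BGR2GRAY).astype(float),(0,0),.8); D=cv2.Sobel(G,cv2.CV_64F,1,0)
def edge(a,b,z,sgn,name,w=5):
    # a,b crop points
    a=np.array(a)/2.2+[190,0]-.3;b=np.array(b)/2.2+[190,0]-.3; pts=[]
    for r in range(int(np.ceil(a[1])),int(b[1])+1):
        x0=a[0]+(b[0]-a[0])*(r-a[1])/(b[1]-a[1]); xs=np.arange(int(x0)-w,int(x0)+w+1)
        v=np.maximum(sgn*D[r,xs],0); k=v.argmax(); k=min(max(k,1),len(v)-2)
        den=v[k-1]-2*v[k]+v[k+1]; pts.append((xs[k]+(0.5*(v[k-1]-v[k+1])/den if den else 0),r))
    P=np.array([g(ray(p,z,cm))[:2] for p in pts])
    keep=np.ones(len(P),bool)
    for _ in range(4):
        c=np.polyfit(P[keep,1],P[keep,0],1); e=P[:,0]-np.polyval(c,P[:,1]); keep=abs(e)<max(2*np.std(e[keep]),.15)
    print(name,'x at y=0: %.2f  y=-30 %.2f y=30 %.2f  tilt(dx/dy) %.4f  rms %.2f n %d'%(c[1],np.polyval(c,-30),np.polyval(c,30),c[0],np.std(e[keep]),keep.sum()))
edge((136,125),(152,375),73.5,-1,'moving top')
edge((89,125),(106,375),73.5,1,'moving back top')
edge((441,125),(425,455),72.5,1,'fixed top')
edge((426,180),(419,330),54,-1,'plate right')
edge((150,180),(158,330),54,1,'plate left')
E
python3 tilt.py
```

```text
moving top x at y=0: -50.61  y=-30 -50.41 y=30 -50.81  tilt(dx/dy) -0.0067  rms 0.04 n 114
moving back top x at y=0: -65.94  y=-30 -65.76 y=30 -66.11  tilt(dx/dy) -0.0058  rms 0.13 n 113
fixed top x at y=0: 49.77  y=-30 49.72 y=30 49.82  tilt(dx/dy) 0.0018  rms 0.06 n 122
plate right x at y=0: 49.02  y=-30 49.42 y=30 48.62  tilt(dx/dy) -0.0134  rms 0.15 n 64
plate left x at y=0: -50.10  y=-30 -49.98 y=30 -50.22  tilt(dx/dy) -0.0040  rms 0.07 n 66
```

```bash
cat > holes.py <<'E'
from h import *
import pickle
def holes(on,wn,guess,z):
    o=pickle.load(open(on,'rb')); cm=cam('wrist',o); G=cv2.cvtColor(cv2.imread(wn),cv2.COLOR_BGR2GRAY).astype(float)
    C=[]
    for u,v in guess:
        u0,v0=int(round(u)),int(round(v)); r=9
        p=G[v0-r:v0+r+1,u0-r:u0+r+1]; p=cv2.GaussianBlur(p,(0,0),.5)
        m=(p<p.min()*.5+np.median(p)*.5).astype(np.uint8); n,l,s,c=cv2.connectedComponentsWithStats(m)
        k=min(range(1,n),key=lambda k:np.hypot(*(c[k]-r))); C.append(g(ray((u0-r+c[k][0],v0-r+c[k][1]),z,cm))[:2])
    C=np.array(C); print(C.tolist())
    t=C[1]-C[0];b=C[2]-C[3];l=C[0]-C[3];rr=C[1]-C[2]
    print('yaw top %.4f bottom %.4f left %.4f right %.4f'%(t[1]/t[0],b[1]/b[0],-l[0]/l[1],-rr[0]/rr[1]),'centre',C.mean(0))
f=lambda x,y:(x/2.2+190-.3,y/2.2-.3)
holes('o14.pkl','pics/w14.png',[f(183,204),f(393,203),f(390,310),f(187,310)],54)
E
python3 holes.py
```

```text
[[-38.46, 18.32], [37.56, 18.5], [37.65, -19.33], [-38.26, -19.65]]
yaw top 0.0024 bottom 0.0042 left 0.0053 right 0.0024 centre [-0.3775 -0.54  ]
```

```bash
python3 -c "
from h import *
st(); i=save('top','t15'); cv2.imwrite('pics/t15z.png',cv2.resize(i[110:280,180:440],None,fx=3,fy=3,interpolation=cv2.INTER_CUBIC))"
```

```text
t 14.42 g [  0.43 -60.62 184.16] Fg -0.37 0.35 -0.49 yaw 0.0014 w 0.8
```

View pics/t15z.png

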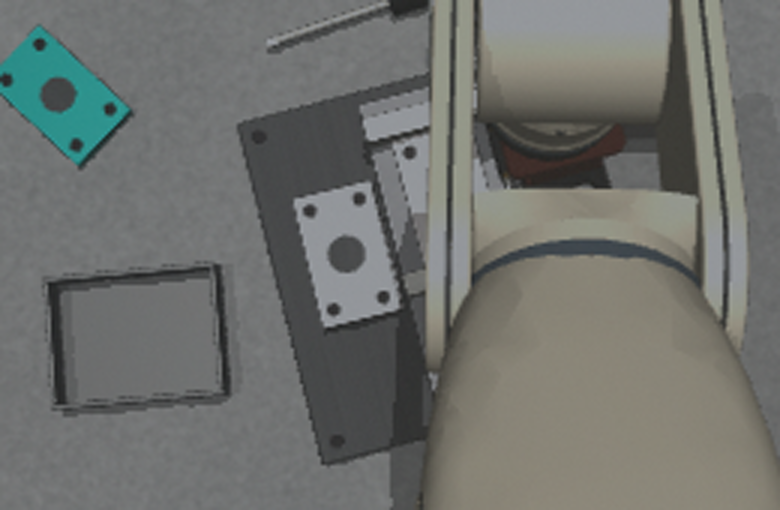

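```bash
python3 -c "
from h import *
import pickle
o=st(); save('wrist','w16'); pickle.dump(o,open('o16.pkl','wb')); st()"
sed -i "s/o14.pkl/o16.pkl/;s/w14.png/w16.png/" tilt.py holes.py; python3 tilt.py; python3 holes.py
```

```text
t 14.47 g [  0.29 -60.71 184.3 ] Fg -0.67 -0.41 0.14 yaw 0.0011 w 0.6
t 14.52 g [  0.46 -60.81 184.55] Fg 0.24 0.49 1.41 yaw 0.001 w 0.4
moving top x at y=0: -50.58  y=-30 -50.38 y=30 -50.78  tilt(dx/dy) -0.0066  rms 0.04 n 114
moving back top x at y=0: -65.90  y=-30 -65.75 y=30 -66.05  tilt(dx/dy) -0.0050  rms 0.11 n 109
fixed top x at y=0: 49.83  y=-30 49.82 y=30 49.83  tilt(dx/dy) 0.0002  rms 0.06 n 127
plate right x at y=0: 49.03  y=-30 49.46 y=30 48.61  tilt(dx/dy) -0.0143  rms 0.14 n 64
plate left x at y=0: -50.06  y=-30 -49.94 y=30 -50.18  tilt(dx/dy) -0.0039  rms 0.06 n 67
[[-38.47, 18.26], [37.58, 18.49], [37.74, -19.36], [-38.15, -19.68]]
yaw top 0.0030 bottom 0.0042 left 0.0084 right 0.0042 centre [-0.325  -0.5725]
```

```bash
python3 -c "
from workcell import ctrl
print(ctrl.close_job())"
```

```text
the job is handed in; nothing more can be done
None
```

The plate is on the caliper bed and closed between both jaws, and the job is handed in at about 14.5 s. The sliding jaw kept a slight lean that I could measure.

**What I did:**
- I pushed the top plate off the stack with both fingers against its long edge, without lifting it, onto the bed. It came to rest at gauge y ≈ −0.5 mm, with its full width between the open jaws.
- I then pushed the sliding jaw by its thumb tab with closed fingers. I stopped when the push rose from about 7 N to a little over 8 N and the tab stopped following the commanded steps.
- I backed the arm off and moved it clear.

**Last checks:**
- **Gap:** the jaw faces measure about 100.2 to 100.4 mm apart across the middle of the plate. Camera calibration is good to about 2 mm, so contact with both jaws rests mainly on the rise in force.
- **Squareness:** the jaw leans about 0.007 rad (free end outward) and the plate is turned about 0.004 rad, so neither is perfectly square. A wedge of a few tenths of a millimetre may remain at the plate's stack-side end. I did not push the jaw's free end to correct this, because the task said to use only the tab.
- **A reading that disagrees:** one view of the plate's right edge suggested about 0.014 rad. I trust it less, because the jaw's shadow lies on that edge.
- **Other objects:** the middle plate was still in place in the pictures. The bottom plate lies hidden beneath it, and I saw no sign that it moved. I touched none of the bystanders, and the gripper touched nothing when I handed in.

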